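# Clamp a casting mould in the screw press

## Task

Slide the closed metal mould on its board along the press bed, gently, until the board is fully home against the stop, so that the mould is under the screw. Then wind the crank clockwise until the rubber pad meets the mould and snug it down by feel: firmly held, about an eighth of a turn past first touch, never cranked hard. Let go and leave the other things on the bench where they are.

Things in the scene. Friction and masses are not known exactly. Their poses are not given: they have to be found in the camera images.
- press: Grey C-shaped screw press bolted to the bench. Origin on the bench straight under the screw's axis; x points from its open mouth to its column. Bed 310 x 124 mm, x = -200 to 110 mm, top 20 mm up, two rails along x (14 mm high, inner faces at y = -48 and 48 mm). Column x = 65 to 110 mm; head 56 mm wide, x = -35 to 110 mm, 145 to 177 mm up.
- stop: Steel stop bar across the bed in front of the column, 96 mm wide, 26 mm high; same x axis as the press; origin at the foot of its face towards the mouth (x = 50 mm, y = 0 of the press). The board's leading edge comes home against this face.
- screw_axis (a point): Point on the screw's vertical axis, 257 mm up; it does not move. Winding lowers screw, crank and knob together by 30 mm a turn (4.77 mm per rad). The stiff thread stays where it is left. Turning it takes 0.35 to 0.5 N m (6 to 8 N across the knob), steady while free, plus 0.0048 N m (0.08 N at the knob) per N of clamping; the hand still feels this when it stops and holds.
- ram: Vertical screw with a 61 mm cup at its foot holding a 56 mm round black rubber pad, face down. Origin on the axis, 122 mm up at crank = 0. The pad's face is 6 to 18 mm below it: set by hand, not known. After touch it presses about 75 N per rad of crank. Snug is 28 to 72 N on the mould (aim at 50 N: torque up by 0.24 N m, about 0.7 rad past touch); over 95 N spoils the mould.
- crank (a joint): Angle of the screw's hub, rad; grows clockwise seen from above, which lowers the pad. At 0 the crank arm points, seen from above, 1.2 rad counter-clockwise of the press's x axis, the knob's centre 264 mm up. It starts between 0 and 2.4; the pad touches the mould somewhere between 4.1 and 6.8. The arm is springy (3 N m per rad): while pushed it runs 0.1 to 0.25 rad ahead of the hub.
- knob_grip (a point): Middle of the crank's upright round wooden knob, 24 mm diameter, 50 mm tall (25 mm above and below this point), 60 mm from the screw's axis. It spins freely on its pin: hold it without turning the hand and carry it round. The 18 mm wide crank arm lies just under it. If let go under load the arm springs back up to 15 mm; ease it back first.
- mould: Closed aluminium mould screwed on a plywood board, 0.5 to 1.1 kg in all. Board 200 x 90 x 14 mm, between the rails (3 mm play a side). Mould 88 x 88 mm, top 64 mm above the board's underside. Origin at the underside, under the mould's centre; x towards the leading edge (50 mm from the origin); home puts the origin on the screw's axis. It starts 50 to 90 mm short of home.
- mould_centre (a point): Centre of the mould, 32 mm above the board's underside.
- mould_handle (a point): Middle of the board's upright wooden dowel handle, 20 mm diameter, 50 mm tall (25 mm above and below this point), 130 mm behind the mould's centre, outside the press's mouth.
- flower_mould: Round pink silicone mould, 70 mm diameter, 30 mm high, beside the press. Origin under its centre. To be left alone.
- leaf_mould: Round grey-green silicone mould, 90 mm diameter, 20 mm high, beside the press. Origin under its centre. To be left alone.
- soap_bar: Cream soap bar 75 x 50 x 25 mm beside the press. Origin under its centre. To be left alone.
- shell_mould: Round pink silicone mould, 100 mm diameter, 25 mm high, to the right of the press. Origin under its centre. To be left alone.
- jar: Amber jar with white cap, 60 mm diameter, 90 mm high, left of the press. Origin under its centre. To be left alone.
- mixing_cup: Clear plastic cup, 80 mm diameter, 85 mm high, left of the press. Origin under its centre. To be left alone.
Things that resemble listed ones, but are neither listed nor needed, are in the scene too. What is shaped like the mould but orange or turquoise is not meant.

How it is judged:
On the way, in this order (a step that is already met when the one before it is completed fails the run):
1. the board is home against the stop (within 4 mm), flat on the bed, the pad not yet on the mould (x of mould in the frame of stop above -0.054 m and angle between mould's own z axis and vertical below 0.05 rad and contact force between ram and mould below 1 N), for 0.2 s.
2. the pad is on the mould and snug (28 to 72 N) (contact force between ram and mould between 28 and 72 N), for 0.2 s.
At the end, for the whole second after the job is handed in: The board is home (its leading edge within 4 mm of the stop and the mould's centre within 8 mm of the screw's axis), flat on the bed, with the pad pressing the mould at 28 to 72 N; crank and mould at rest (all of step 2 and x of mould in the frame of stop above -0.054 m and horizontal distance between mould and press below 0.008 m and angle between mould's own z axis and vertical below 0.05 rad and velocity of joint crank between -0.05 and 0.05 rad/s and linear speed of mould below 0.01 m/s); the robot touches nothing.
It fails at once if the mould is clamped with more than 95 N (contact force between ram and mould above 95 N).
It fails at once if the board is rammed against the stop with more than 50 N (contact force between stop and mould above 50 N).
It fails at once if a bystander is moved more than 30 mm (distance of any of flower_mould, leaf_mould, soap_bar, shell_mould, jar, mixing_cup from where it was at the start of the episode above 0.03 m).
It also fails if it takes over 67 s, if anything falls off the work surface, if the arm or the gripper's body presses on something with over 40 N, if the wrist force passes 120 N, or if a joint passes its speed limit or range.

## Robot

A 6-joint arm with a two-finger parallel gripper is mounted at the origin on the work surface. World frame = base frame: x ahead of the robot, y to its left, z up, the work surface at z = 0. Lengths are in m, angles in rad, forces in N, time in s.
With the tool pointing down it reaches from about 0.35 to 0.975 m from the base axis. Payload 4.9 kg.
Tool frame: the origin (TCP) lies between the finger pads; the fingertips stand 19 mm ahead of it and the grasp point (between the pads) is the TCP; z points along the fingers, y is the line along which they close (so a half turn about z gives the same grasp; the last joint's range is limited). The gripper opens to 85 mm and grips with 20 to 120 N. Pads are 22 mm wide; open, the fingers measure 114 mm over their backs; the gripper's body (76 mm by 85 mm) begins 54 mm behind the grasp point. The pads swing forward as they close: fully open they stand 13 mm farther back than shut.
Start: joints at [-1.461, 0.053, 1.613, -0, 1.476, -0.119], TCP at [0.142, -0.609, 0.25] pointing down, gripper open.
Joint ranges: [-3.01, 3.01], [-1.01, 2.22], [0.06, 2.58], [-1.02, 4.17], [0.09, 2.62], [-3.14, 3.14]. Speed limits (rad/s): [2.57, 2.57, 3.14, 3.14, 3.14, 3.14].

## Interface

Orientations are given as a rotation vector (axis times angle).
In Python, from station import ctrl gives the robot as it stands. The module is installed in compiled form; this text tells all that it offers.
- The arm moves only by the tool servo_tool, never from a script. Its argument "increments" is a list that holds one entry, the list of rows, each a list of 5 numbers: the finger opening in cm, from 0 to 8.54, then the shift along the tool's x, y, z in cm, then the turn about the tool's z in degrees. A call has 1 to 5 rows; each row is the pose to reach, as a shift and turn from the pose commanded when the call began, along the tool's axes at that moment; what a row does not reach only later rows make up. A row lasts 1/10 s, in which the tool goes at most 50 mm and 8.59 degrees, less where a joint would pass 70% of its speed; a pose out of reach is approached as far as the arm can. A call with a gripper value outside its range is refused whole. The fingers move at their own pace and stop on an object; "newtons" is the grip in N (left out, the last holds). Time passes only in rows, so rows that repeat a pose let the fingers close. It gives the time, the measured TCP pose, the force, the opening and the grip force at its end, in the units of the state.
- ctrl.get_obs(): the state, without advancing time (a new reading comes with each control period).
- ctrl.get_image(name): name is "scene" or "top" or "wrist"; returns a dict with "img" (400x640x3 uint8, red, green, blue), "fx", "fy", "cx", "cy" (pixels), "rvec" (rotation vector, rad) and "tvec" (3), from world to camera coordinates, as OpenCV has them; the wrist camera has in their place "mount" (4x4, takes a point from camera to tool coordinates, whose origin is the TCP and whose axes are the flange's). Camera axes: x right, y down, z forward; pixel columns grow to the right and rows downward; lengths in m; the calibration is good to about 2 mm. A picture is of the moment at which its call begins: read the wrist's pose just before it. There is no depth.
- ctrl.finish_job(): hands the job in; it is judged then, once.
The state is a dict: "t": time; "q": joint angles; "dq": joint speeds; "effort": joint torques, N m; "tool_pos": TCP position; "tool_rot": TCP orientation; "contact_force": force on the tool from outside, world axes, zero at the start; "wrist_torque": the same for the moment, N m; "opening": finger opening in m; "grip_force": force on a finger pad.
Only numpy, scipy, OpenCV 4.12 (cv2) and the standard library are available. Lean on these libraries where they do the work, as an engineer would, in place of code of your own. Each camera call takes 0.05 s, during which the arm holds its last target. There are 200 camera calls.

## Working session

There is one attempt and no reset: what is moved stays moved. The work goes in short steps, Python scripts to look and compute and a tool call to move; the robot and the scene stay as the last step left them, time stands still between calls to the robot, and variables do not carry over. Pictures are saved under pics/ and viewed, at most 10 in all, crops included, and the job is handed in when it is done.

Besides the shell and the picture viewer there is one more tool, called after ">>>" in YAML: its name, and indented under it one key for each argument. servo_tool: Moves the arm, as the interface text tells. Its arguments: {"type":"object","properties":{"increments":{"type":"array"},"newtons":{"type":"number"}},"required":["increments"]}

```bash
mkdir -p pics
cat > h.py <<'E'
import numpy as np, cv2
from scipy.spatial.transform import Rotation as R
from station import ctrl
def cam(n):
    o=ctrl.get_obs(); d=ctrl.get_image(n)
    if n=="wrist":
        T=np.eye(4);T[:3,:3]=R.from_rotvec(o["tool_rot"]).as_matrix();T[:3,3]=o["tool_pos"]
        M=T@np.array(d["mount"]); d["Rc"]=M[:3,:3]; d["c"]=M[:3,3]
    else:
        Rw=R.from_rotvec(np.ravel(d["rvec"])).as_matrix(); d["Rc"]=Rw.T; d["c"]=-Rw.T@np.ravel(d["tvec"])
    return d
def ray(d,u,v):
    r=d["Rc"]@np.array([(u-d["cx"])/d["fx"],(v-d["cy"])/d["fy"],1]); return d["c"],r
def onz(d,u,v,z):
    c,r=ray(d,u,v); return c+r*(z-c[2])/r[2]
def proj(d,p):
    x=d["Rc"].T@(np.array(p)-d["c"]); return x[0]/x[2]*d["fx"]+d["cx"],x[1]/x[2]*d["fy"]+d["cy"]
def save(n,img): cv2.imwrite("pics/"+n,cv2.cvtColor(img,cv2.COLOR_RGB2BGR))
E
python3 - <<'E'
from h import *
import pickle
D={n:cam(n) for n in("scene","top")}
pickle.dump(D,open("d.pkl","wb"))
for n in D: save(n+"0.png",D[n]["img"]); print(n,D[n]["c"].round(3),D[n]["fx"],D[n]["Rc"].round(2).tolist())
o=ctrl.get_obs(); print(o)
E
```

```text
scene [ 1.25  -0.116  1.061] 416.80268608138726 [[0.11, 0.78, -0.62], [0.99, -0.09, 0.07], [-0.0, -0.62, -0.79]]
top [ 0.343 -0.032  1.582] 490.50559941654046 [[0.01, -0.99, 0.15], [-1.0, -0.01, 0.01], [-0.01, -0.15, -0.99]]
{'t': 0.1, 'q': array([-1.46099350e+00,  5.32774074e-02,  1.61420384e+00, -1.14397214e-05,
        1.47602121e+00, -1.19007035e-01]), 'dq': array([-0.000492  , -0.00092885, -0.00362997, -0.00142541,  0.0002668 ,
       -0.00081198]), 'effort': array([ 1.23722157e-04, -3.94903994e+01, -3.71362495e+01, -1.48101653e-04,
        3.89687601e-03,  3.88844668e-06]), 'tool_pos': array([ 0.1416937 , -0.60815783,  0.2491661 ]), 'tool_rot': array([-3.11915818e+00, -3.58413866e-01,  4.07873259e-06]), 'contact_force': array([ 0.55941714,  0.69367137, -0.51507656]), 'wrist_torque': array([-0.02181155, -0.02282539,  0.02801745]), 'grip_force': 0.0, 'opening': 0.08507147492785735}
```

View pics/scene0.png

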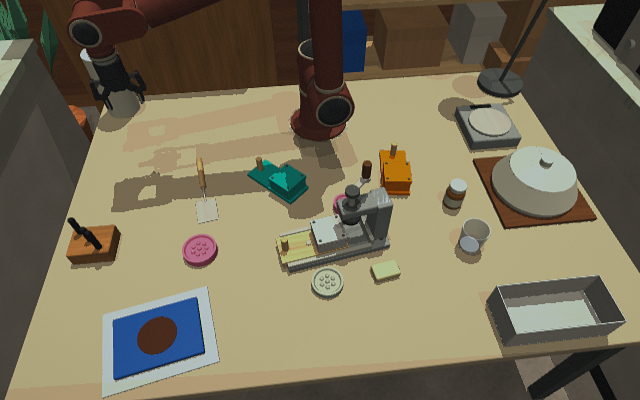

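View pics/top0.png

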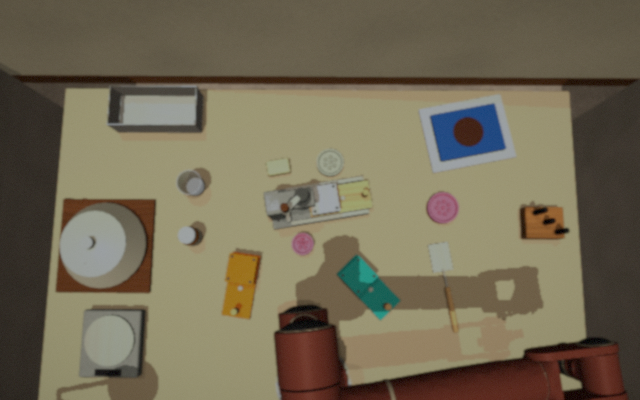

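Scene: the press is at about (345,240) and its mould's handle at (283,243). Top: the press is at (310,200), the silver mould at (326,198), the handle at (365,193) and the knob at (284,208). Look-alikes in the top view are the turquoise mould (367,285) and the orange mould (240,270). I choose the silver one in the press and check it in close crops.

Run:
```python
from h import *
import pickle
D=pickle.load(open("d.pkl","rb"))
a=cv2.resize(D["scene"]["img"][150:275,265:400],None,fx=4.4,fy=4.4,interpolation=cv2.INTER_CUBIC)[:550,:594]
b=cv2.resize(D["top"]["img"][165:240,255:385],None,fx=6,fy=6,interpolation=cv2.INTER_CUBIC)
save("cs.png",a);save("ct.png",b)
```

```text
(no output)
```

View pics/cs.png

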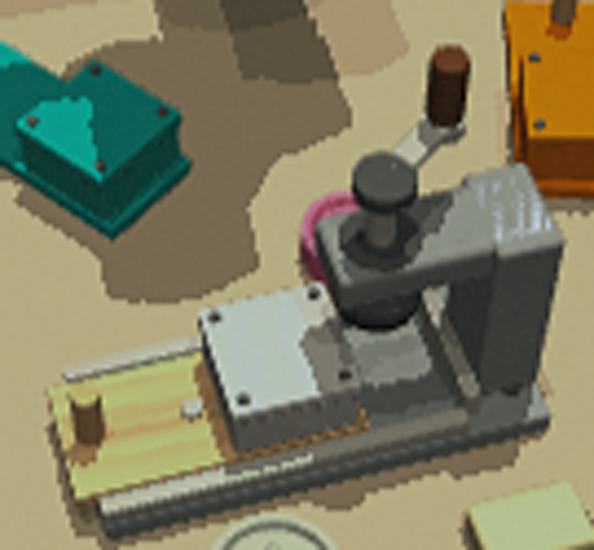

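View pics/ct.png

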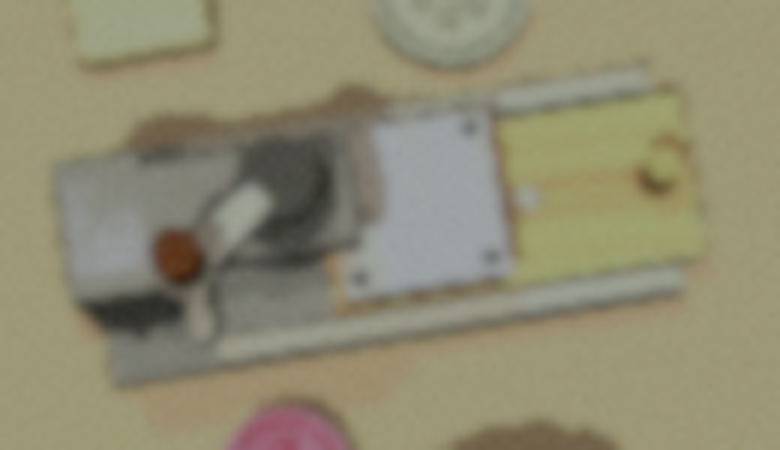

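Both crops confirm it: a silver mould on a light plywood board between the press rails, with the dowel handle at the mouth end. The knob is brown, at crop (180,255) in the top view and (450,58) in the scene. Next I triangulate.

Run:
```python
from h import *
import pickle
D=pickle.load(open("d.pkl","rb")); S,T=D["scene"],D["top"]
t=lambda u,v:(255+u/6,165+v/6); s=lambda u,v:(265+u/4.4,150+v/4.4)
def tri(a,b):
    c1,r1=ray(T,*a);c2,r2=ray(S,*b); r1/=np.linalg.norm(r1);r2/=np.linalg.norm(r2)
    A=np.stack([r1,-r2],1);k=np.linalg.lstsq(A,c2-c1,rcond=None)[0]
    p,q=c1+k[0]*r1,c2+k[1]*r2; return ((p+q)/2).round(4),round(np.linalg.norm(p-q),4)
print("knobtop",tri(t(180,253),s(450,56)))
print("screwtop?",tri(t(290,180),s(386,172)))
print("handletop",tri(t(663,158),s(88,400)))
for n,u in dict(mFarMouth=(492,108),mNearMouth=(512,272),mNearLead=(343,300)).items(): print(n,onz(T,*t(*u),.084).round(4))
for n,u in dict(mFarMouth=(245,415),mNearMouth=(203,315),mNearLead=(318,285)).items(): print("S",n,onz(S,*s(*u),.084).round(4))
for n,u in dict(bedNearMouth=(687,290),railFar=(648,65)).items(): print(n,onz(T,*t(*u),.034).round(4))
for n,u in dict(bedFarMouth=(108,520)).items(): print("S",n,onz(S,*s(*u),.01).round(4))
print("S farmouth",onz(S,*s(100,500),.034),"nearrail",onz(S,*s(65,372),.034))
print("boardedge T",onz(T,*t(680,90),.034),onz(T,*t(705,260),.034))
print("bednearcol T",onz(T,*t(115,383),.01))
```

```text
knobtop (array([0.5112, 0.0772, 0.2861]), np.float64(0.007))
screwtop? (array([0.5525, 0.0332, 0.2353]), np.float64(0.0114))
handletop (array([ 0.5888, -0.1549,  0.0786]), np.float64(0.0068))
mFarMouth [ 0.6134 -0.0697  0.084 ]
mNearMouth [ 0.5281 -0.0802  0.084 ]
mNearLead [0.5131 0.0063 0.084 ]
S mFarMouth [ 0.6156 -0.053   0.084 ]
S mNearMouth [ 0.5344 -0.072   0.084 ]
S mNearLead [0.5184 0.0067 0.084 ]
bedNearMouth [ 0.5253 -0.1743  0.034 ]
railFar [ 0.6463 -0.1543  0.034 ]
S bedFarMouth [ 0.6385 -0.1462  0.01  ]
S farmouth [ 0.63720428 -0.14970316  0.034     ] nearrail [ 0.5347784  -0.16725597  0.034     ]
boardedge T [ 0.63283842 -0.17130824  0.034     ] [ 0.54138452 -0.18395826  0.034     ]
bednearcol T [0.47590712 0.12980018 0.01      ]
```

>>> servo_tool:
  increments:
    - [[8.5,3.6,-2.3,0,0],[8.5,7.2,-4.6,0,0],[8.5,10.8,-6.9,0,0],[8.5,14.4,-9.2,0,0],[8.5,18,-11.5,0,0]]

```text
t: 0.6
tool_pos: [0.2918, -0.4543, 0.2497]
tool_rot: [-3.12, -0.358, 0.0]
contact_force: [1.1, -0.2, -0.0]
opening: 0.0854
grip_force: 0.0
```

>>> servo_tool:
  increments:
    - [[8.5,3.6,-2.3,0,0],[8.5,7.2,-4.6,0,0],[8.5,10.8,-6.9,0,0],[8.5,14.4,-9.2,0,0],[8.5,18,-11.5,0,0]]

```text
t: 1.1
tool_pos: [0.441, -0.3014, 0.2499]
tool_rot: [-3.121, -0.358, 0.001]
contact_force: [-0.0, -0.5, -0.5]
opening: 0.0852
grip_force: 0.0
```

>>> servo_tool:
  increments:
    - [[8.5,3.6,-2.3,0,1],[8.5,7.2,-4.6,0,2],[8.5,10.5,-6.9,0,3],[8.5,14,-9.0,0,4.6],[8.5,14,-9.0,0,4.6]]

```text
t: 1.6
tool_pos: [0.5582, -0.1802, 0.2496]
tool_rot: [-3.131, -0.24, 0.0]
contact_force: [-1.2, -0.7, -0.3]
opening: 0.085
grip_force: 0.0
```

Run:
```python
from h import *
import pickle
d=cam("wrist"); pickle.dump(d,open("w1.pkl","wb")); save("w1.png",d["img"])
o=ctrl.get_obs(); print(o["t"],o["tool_pos"],o["tool_rot"],o["contact_force"],d["c"],d["fx"])
M=R.from_rotvec(o["tool_rot"]).as_matrix(); print(M.round(3))
print(proj(d,(.585,-.158,.084)),proj(d,(.56,.035,.2)))
```

```text
1.65 [ 0.55693083 -0.181799    0.24954251] [-3.13187559e+00 -2.38814092e-01  1.98141692e-03] [-0.19350002 -0.15412144  0.71880915] [ 0.62808033 -0.1704891   0.37468479] 287.31340605553964
[[ 0.988  0.152 -0.001]
 [ 0.152 -0.988  0.001]
 [-0.001 -0.001 -1.   ]]
(np.float64(301.12013748341195), np.float64(162.5956793840015)) (np.float64(-24.732768931968224), np.float64(181.2201260419565))
```

View pics/w1.png

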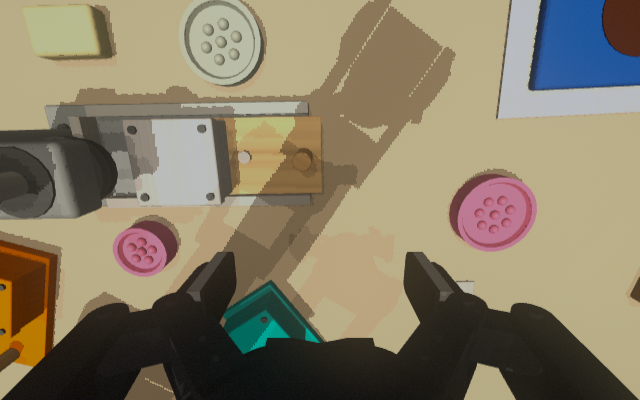

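The wrist view shows the handle top at (303,160), the mould's corners at about (124,118), (214,118) and (222,205), and the rail ends at (308,104) and (311,204). The bed edges run nearly along the image rows.

Run:
```python
from h import *
import pickle
d=pickle.load(open("w1.pkl","rb"))
g=lambda u,v,z:onz(d,u,v,z).round(4)
print("handle",g(303,159,.084)); 
print("mould",g(214,118,.084),g(222,205,.084),g(127,119,.084),g(138,205,.084))
a,b=g(308,103,.034),g(60,106,.034);print("far rail",a,b,np.degrees(np.arctan2(*(b-a)[1::-1])))
a,b=g(311,203,.034),g(110,206,.034);print("near rail",a,b,np.degrees(np.arctan2(*(b-a)[1::-1])))
```

```text
handle [ 0.5889 -0.1594  0.084 ]
mould [ 0.6149 -0.0687  0.084 ] [ 0.528  -0.0815  0.084 ] [0.6012 0.0147 0.084 ] [0.5145 0.0061 0.084 ]
far rail [ 0.6449 -0.1545  0.034 ] [0.5993 0.1206 0.034 ] 99.41165386298029
near rail [ 0.5301 -0.1746  0.034 ] [0.4883 0.0708 0.034 ] 99.66665181952744
```

>>> servo_tool:
  increments:
    - [[8.5,1.8,-0.9,2,-0.4],[8.5,3.5,-1.7,4,-0.8],[8.5,3.5,-1.7,8,-0.8],[8.5,3.5,-1.7,12,-0.8],[8.5,3.5,-1.7,13,-0.8]]

```text
t: 2.15
tool_pos: [0.5842, -0.1611, 0.1143]
tool_rot: [-3.127, -0.253, 0.015]
contact_force: [-0.7, 0.6, -0.9]
opening: 0.0849
grip_force: 0.0
```

>>> servo_tool:
  increments:
    - [[8.5,0,0,2,0],[8.5,0,0,4,0],[8.5,0,0,5.3,0],[6,0,0,5.3,0],[4,0,0,5.3,0]]

```text
t: 2.65
tool_pos: [0.5886, -0.1622, 0.0683]
tool_rot: [3.131, 0.254, 0.001]
contact_force: [0.0, -0.1, 0.6]
opening: 0.0586
grip_force: 0.0
```

>>> servo_tool:
  increments:
    - [[1.5,0,0,0,0],[1.5,0,0,0,0],[1.5,0,0,0,0],[1.5,0,0,0,0],[1.5,0,0,0,0]]
  newtons: 30

```text
t: 3.15
tool_pos: [0.589, -0.1606, 0.069]
tool_rot: [-3.13, -0.255, -0.002]
contact_force: [-1.3, 4.6, 5.2]
opening: 0.0189
grip_force: 29.6
```

>>> servo_tool:
  increments:
    - [[1.5,0,-0.4,0,0],[1.5,0,-0.9,0,0],[1.5,0,-1.4,0,0],[1.5,0,-1.9,0,0],[1.5,0,-2.4,0,0]]

```text
t: 3.65
tool_pos: [0.5856, -0.1398, 0.069]
tool_rot: [3.127, 0.254, 0.005]
contact_force: [1.6, -5.9, 2.0]
opening: 0.0189
grip_force: 29.8
```

>>> servo_tool:
  increments:
    - [[1.5,0,-0.5,0,0],[1.5,0,-1.0,0,0],[1.5,0,-1.5,0,0],[1.5,0,-2.0,0,0],[1.5,0,-2.4,0,0]]

```text
t: 4.15
tool_pos: [0.5818, -0.116, 0.069]
tool_rot: [3.127, 0.255, 0.005]
contact_force: [1.5, -6.1, 1.7]
opening: 0.0192
grip_force: 29.8
```

>>> servo_tool:
  increments:
    - [[1.5,0,-0.2,0,0],[1.5,0,-0.4,0,0],[1.5,0,-0.6,0,0],[1.5,0,-0.7,0,0],[1.5,0,-0.8,0,0]]

```text
t: 4.65
tool_pos: [0.5805, -0.1082, 0.069]
tool_rot: [3.127, 0.255, 0.005]
contact_force: [1.1, -5.9, 2.6]
opening: 0.0195
grip_force: 29.8
```

>>> servo_tool:
  increments:
    - [[1.5,0,-0.15,0,0],[1.5,0,-0.3,0,0],[1.5,0,-0.45,0,0],[1.5,0,-0.6,0,0],[1.5,0,-0.7,0,0]]

```text
t: 5.15
tool_pos: [0.5794, -0.1013, 0.069]
tool_rot: [3.127, 0.254, 0.005]
contact_force: [1.0, -6.3, 2.9]
opening: 0.019
grip_force: 29.8
```

>>> servo_tool:
  increments:
    - [[1.5,0,-0.1,0,0],[1.5,0,-0.2,0,0],[1.5,0,-0.3,0,0]]

```text
t: 5.45
tool_pos: [0.579, -0.0984, 0.069]
tool_rot: [3.127, 0.254, 0.005]
contact_force: [1.9, -6.2, 2.8]
opening: 0.019
grip_force: 29.8
```

>>> servo_tool:
  increments:
    - [[1.5,0,-0.1,0,0],[1.5,0,-0.2,0,0]]

```text
t: 5.65
tool_pos: [0.5786, -0.0964, 0.069]
tool_rot: [3.127, 0.254, 0.005]
contact_force: [1.3, -5.6, 3.2]
opening: 0.0191
grip_force: 29.8
```

>>> servo_tool:
  increments:
    - [[1.5,0,-0.1,0,0],[1.5,0,-0.2,0,0]]

```text
t: 5.85
tool_pos: [0.5783, -0.0945, 0.069]
tool_rot: [3.127, 0.254, 0.005]
contact_force: [1.0, -6.0, 2.4]
opening: 0.0193
grip_force: 29.8
```

>>> servo_tool:
  increments:
    - [[1.5,0,-0.1,0,0],[1.5,0,-0.2,0,0]]

```text
t: 6.05
tool_pos: [0.578, -0.093, 0.069]
tool_rot: [3.126, 0.255, 0.005]
contact_force: [0.6, -10.3, 1.4]
opening: 0.0192
grip_force: 30.0
```

Force is rising, so this may be contact with the stop.

>>> servo_tool:
  increments:
    - [[1.5,0,-0.05,0,0],[1.5,0,-0.1,0,0]]

```text
t: 6.25
tool_pos: [0.578, -0.0929, 0.0691]
tool_rot: [3.124, 0.254, 0.006]
contact_force: [0.7, -11.9, 2.2]
opening: 0.0189
grip_force: 30.2
```

>>> servo_tool:
  increments:
    - [[1.5,0,-0.02,0,0],[1.5,0,-0.04,0,0]]

```text
t: 6.45
tool_pos: [0.578, -0.0929, 0.0692]
tool_rot: [3.123, 0.254, 0.006]
contact_force: [0.2, -11.9, 2.5]
opening: 0.0191
grip_force: 30.2
```

>>> servo_tool:
  increments:
    - [[1.5,0,0.1,0,0],[4,0,0.1,0,0],[5,0,0.1,0,0],[5,0,0.1,0,0],[5,0,0.1,0,0]]

```text
t: 6.95
tool_pos: [0.5763, -0.0898, 0.0671]
tool_rot: [-3.131, -0.256, 0.001]
contact_force: [-0.8, -0.1, 0.8]
opening: 0.0498
grip_force: 0.0
```

>>> servo_tool:
  increments:
    - [[5,0,0,-3,0],[5,0,0,-7,0],[5,0,0,-12,0],[5,0,0,-17,0],[5,0,0,-22,0]]

```text
t: 7.45
tool_pos: [0.5761, -0.0898, 0.2891]
tool_rot: [-3.131, -0.256, 0.0]
contact_force: [1.5, -0.0, -0.2]
opening: 0.0499
grip_force: 0.0
```

Run:
```python
from h import *
o=ctrl.get_obs(); M=R.from_rotvec(o["tool_rot"]).as_matrix()
print(o["t"],o["tool_pos"],o["contact_force"],o["opening"])
for tgt in [(.53,.03,.36),(.511,.077,.36)]: print((M.T@(np.array(tgt)-o["tool_pos"])*100).round(1))
d=cam("wrist"); save("w2.png",d["img"])
import pickle; pickle.dump(d,open("w2.pkl","wb"))
print(proj(d,(.511,.077,.287)),proj(d,(.557,.035,.26)))
```

```text
7.45 [ 0.57607323 -0.089767    0.2890564 ] [ 1.53556889 -0.03692847 -0.1506282 ] 0.04994423413557408
[ -2.6 -12.6  -7.1]
[ -3.7 -17.5  -7.1]
(np.float64(-12.808470559178204), np.float64(332.7250615587033)) (np.float64(101.2289153454509), np.float64(244.47773757443105))
```

View pics/w2.png

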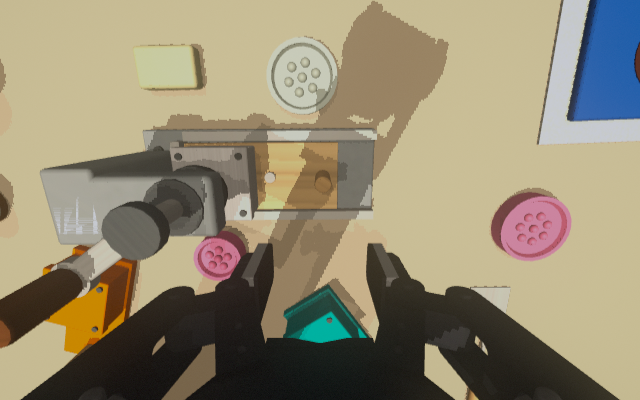

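The handle top is now at (323,180), with the board's rear about 36 px inside the bed's mouth end. That is about 50 mm, as it should be when home. The hub is at (137,230), with the crank arm running down and left to the knob.

Run:
```python
from h import *
import pickle
d=pickle.load(open("w2.pkl","rb"))
print("handle",onz(d,323,179,.084).round(4))
for z in(.25,.257,.265): print("hub",onz(d,137,229,z).round(4))
a,b=onz(d,373,131,.034),onz(d,373,215,.034);print("bed end",a,b,(a+b)/2)
print(onz(d,256,147,.084),onz(d,338,143,.034),onz(d,338,211,.034))
```

```text
handle [ 0.582  -0.0939  0.084 ]
hub [0.5652 0.0204 0.25  ]
hub [0.5687 0.0161 0.257 ]
hub [0.5726 0.0113 0.265 ]
bed end [ 0.64438099 -0.14908669  0.034     ] [ 0.5333583  -0.17327234  0.034     ] [ 0.58886965 -0.16117952  0.034     ]
[ 0.60600426 -0.01303393  0.084     ] [ 0.6222632  -0.10748717  0.034     ] [ 0.5312239  -0.12409941  0.034     ]
```

>>> servo_tool:
  increments:
    - [[5,-0.5,-2.6,-2,0],[5,-1.1,-5.2,-4,0],[5,-1.8,-8.6,-6,0],[5,-2.5,-12,-7,0],[5,-2.5,-12,-7,0]]

```text
t: 8.0
tool_pos: [0.5321, 0.0272, 0.3599]
tool_rot: [-3.13, -0.262, -0.007]
contact_force: [0.3, -0.5, 0.8]
opening: 0.0504
grip_force: 0.0
```

Run:
```python
from h import *
import pickle
o=ctrl.get_obs(); print(o["t"],o["tool_pos"])
d=cam("wrist"); save("w3.png",d["img"]); pickle.dump(d,open("w3.pkl","wb"))
print(proj(d,(.511,.077,.287)),proj(d,(.557,.035,.26)))
```

```text
8.0 [0.53209273 0.02716759 0.35991322]
(np.float64(247.37067517298436), np.float64(237.71819717049226)) (np.float64(313.81421588665575), np.float64(179.7657382957247))
```

View pics/w3.png

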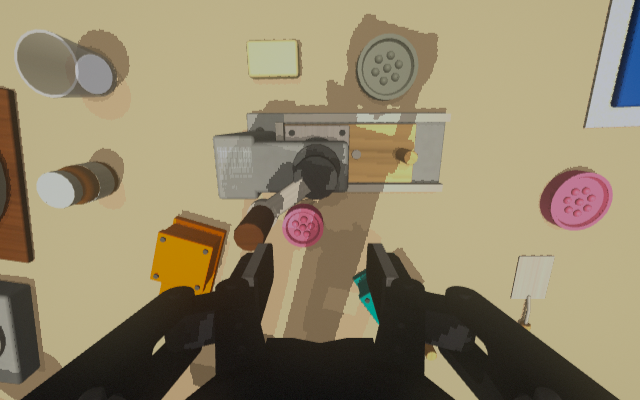

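The knob top is at about (249,234) in the wrist view, and the hub at about (321,176). This agrees with the axis estimate (0.557, 0.036).

Run:
```python
from h import *
import pickle
d=pickle.load(open("w3.pkl","rb")); im=d["img"]
hsv=cv2.cvtColor(im,cv2.COLOR_RGB2HSV)
m=cv2.inRange(hsv,(0,70,15),(15,255,130)); m[:, :225]=0; m[:195]=0; m[260:]=0; m[:,280:]=0
n,l,st,c=cv2.connectedComponentsWithStats(m); i=1+st[1:,4].argmax(); print(st[i],c[i])
ys,xs=np.where(l==i); print(cv2.minAreaRect(np.stack([xs,ys],1).astype(np.float32)))
for p in [(249,235),(252,231)]:
    k=onz(d,*p,.287); v=k-np.array([.557,.0355,.287]); a=np.arctan2(v[1],v[0]); print(k.round(4),np.hypot(*v[:2]).round(4),np.degrees(a).round(1),"crank",np.radians(99.3+68.75)-a)
print("hub",onz(d,321,176,.25).round(4))
```

```text
[ 234  205   40   46 1178] [253.76570458 228.01188455]
((254.92001342773438, 227.94000244140625), (30.200002670288086, 48.0), 36.869895935058594)
[0.5134 0.076  0.287 ] 0.0596 137.1 crank 0.5398061905381288
[0.5169 0.0742 0.287 ] 0.0557 136.1 crank 0.5582794872033197
hub [0.5591 0.0295 0.25  ]
```

>>> servo_tool:
  increments:
    - [[5,-0.5,-2.5,0,0],[5,-1.1,-5.1,0,0],[5,-1.1,-5.1,2,0],[5,-1.1,-5.1,5,0],[5,-1.1,-5.1,7,0]]

```text
t: 8.55
tool_pos: [0.5127, 0.0721, 0.284]
tool_rot: [3.131, 0.254, -0.005]
contact_force: [0.3, 0.9, -0.2]
opening: 0.0501
grip_force: 0.0
```

>>> servo_tool:
  increments:
    - [[5,0,0,1.5,0],[5,0,0,2.2,0],[5,0,0,2.2,0]]

```text
t: 8.85
tool_pos: [0.513, 0.0723, 0.264]
tool_rot: [-3.131, -0.254, 0.003]
contact_force: [0.2, -1.4, 1.0]
opening: 0.0496
grip_force: 0.0
```

>>> servo_tool:
  increments:
    - [[2,0,0,0,0],[2,0,0,0,0],[2,0,0,0,0],[2,0,0,0,0],[2,0,0,0,0]]
  newtons: 40

```text
t: 9.35
tool_pos: [0.5142, 0.0743, 0.2674]
tool_rot: [-3.128, -0.256, -0.006]
contact_force: [-0.1, 6.0, 1.3]
opening: 0.0234
grip_force: 39.1
```

```bash
cat > st.py <<'E'
from h import *
A=np.array([.557,.0355]); 
def st(n=1):
    o=ctrl.get_obs(); v=o["tool_pos"][:2]-A; a=np.arctan2(v[1],v[0]); f=o["contact_force"]; r=np.hypot(*v)
    tq=-(v[0]*f[1]-v[1]*f[0])  # torque of hand on crank, clockwise+ = -(reaction clockwise)
    print("t",o["t"],"pos",o["tool_pos"].round(4),"r",r.round(4),"ang",np.degrees(a).round(1),"F",f.round(2),"handTorqueCW",(-tq).round(3),"Tz",o["wrist_torque"].round(2),"op",o["opening"].round(4),"g",round(o["grip_force"],1))
    return o
E
python3 -c "
from st import *
o=st(); print(R.from_rotvec(o['tool_rot']).as_matrix().round(4))"
```

```text
Traceback (most recent call last):
  File "st.py", line 6, in st
    print("t",o["t"],"pos",o["tool_pos"].round(4),"r",r.round(4),"ang",np.degrees(a).round(1),"F",f.round(2),"handTorqueCW",(-tq).round(3),"Tz",o["wrist_torque"].round(2),"op",o["opening"].round(4),"g",round(o["grip_force"],1))
                                                                                                                                                                                ^^^^^^^^^^^^^^^^^^
AttributeError: 'float' object has no attribute 'round'
```

```bash
cat > st.py <<'E'
from h import *
A=np.array([.557,.0355]); X=np.array([.9868,.162]); Y=np.array([.162,-.9868])
def st():
    F=[];
    o=ctrl.get_obs(); v=np.array(o["tool_pos"][:2])-A; f=np.array(o["contact_force"])
    a=np.degrees(np.arctan2(v[1],v[0])); r=np.hypot(*v)
    print("t %.2f"%o["t"],"pos",np.round(o["tool_pos"],4),"r %.4f ang %.1f"%(r,a),"F",f.round(1),"torque %.3f Frad %.1f"%(v[0]*f[1]-v[1]*f[0],f[:2]@v/r),"op %.4f g %.1f"%(o["opening"],o["grip_force"]))
def arc(a0,a1,n=5,p0=None,r=.06,c=None):
    c=A if c is None else c
    f=lambda a:c+r*np.array([np.cos(np.radians(a)),np.sin(np.radians(a))])
    p0=f(a0) if p0 is None else np.array(p0); rows=[]
    for k in range(1,n+1):
        a=a0+(a1-a0)*k/n; w=(f(a)-p0)*100
        rows.append([2,round(float(w@X),2),round(float(w@Y),2),round(np.radians(a0-a)*.477,2),0])
    print(a0,"->",a1,rows)
E
python3 -c "
from st import *
st(); arc(139.7,100,p0=(.513,.0728)); arc(100,60)"
```

```text
t 9.35 pos [0.5142 0.0743 0.2674] r 0.0578 ang 137.9 F [-0.1  6.   1.3] torque -0.253 Frad 4.1 op 0.0234 g 39.1
139.7 -> 100 [[2, 0.52, -0.67, np.float64(0.07), 0], [2, 1.25, -1.07, np.float64(0.13), 0], [2, 2.03, -1.36, np.float64(0.2), 0], [2, 2.84, -1.54, np.float64(0.26), 0], [2, 3.67, -1.61, np.float64(0.33), 0]]
100 -> 60 [[2, 0.84, 0.05, np.float64(0.07), 0], [2, 1.66, 0.21, np.float64(0.13), 0], [2, 2.45, 0.49, np.float64(0.2), 0], [2, 3.19, 0.87, np.float64(0.27), 0], [2, 3.87, 1.36, np.float64(0.33), 0]]
```

>>> servo_tool:
  increments:
    - [[2,0.52,-0.67,0.07,0],[2,1.25,-1.07,0.13,0],[2,2.03,-1.36,0.2,0],[2,2.84,-1.54,0.26,0],[2,3.67,-1.61,0.33,0]]

```text
t: 9.85
tool_pos: [0.5472, 0.0946, 0.2648]
tool_rot: [3.129, 0.255, -0.001]
contact_force: [-6.6, -0.6, 9.0]
opening: 0.0231
grip_force: 40.2
```

>>> servo_tool:
  increments:
    - [[2,0.84,0.05,0.07,0],[2,1.66,0.21,0.13,0],[2,2.45,0.49,0.2,0],[2,3.19,0.87,0.27,0],[2,3.87,1.36,0.33,0]]

```text
t: 10.35
tool_pos: [0.5878, 0.089, 0.2616]
tool_rot: [-3.129, -0.256, -0.001]
contact_force: [-5.2, 4.2, 8.9]
opening: 0.0232
grip_force: 40.1
```

```bash
python3 -c "
from st import *
st(); 
for a in (60,20,-20): arc(a,a-40)"
```

```text
t 10.35 pos [0.5878 0.089  0.2616] r 0.0618 ang 60.1 F [-5.2  4.2  8.9] torque 0.408 Frad 1.1 op 0.0232 g 40.1
60 -> 20 [[2, 0.61, 0.57, np.float64(0.07), 0], [2, 1.13, 1.23, np.float64(0.13), 0], [2, 1.56, 1.95, np.float64(0.2), 0], [2, 1.88, 2.72, np.float64(0.27), 0], [2, 2.09, 3.53, np.float64(0.33), 0]]
20 -> -20 [[2, 0.1, 0.83, np.float64(0.07), 0], [2, 0.08, 1.67, np.float64(0.13), 0], [2, -0.06, 2.49, np.float64(0.2), 0], [2, -0.31, 3.29, np.float64(0.27), 0], [2, -0.66, 4.05, np.float64(0.33), 0]]
-20 -> -60 [[2, -0.46, 0.7, np.float64(0.07), 0], [2, -1.01, 1.33, np.float64(0.13), 0], [2, -1.65, 1.87, np.float64(0.2), 0], [2, -2.35, 2.33, np.float64(0.27), 0], [2, -3.11, 2.68, np.float64(0.33), 0]]
```

>>> servo_tool:
  increments:
    - [[2,0.61,0.57,0.06,0],[2,1.13,1.23,0.12,0],[2,1.56,1.95,0.18,0],[2,1.88,2.72,0.24,0],[2,2.09,3.53,0.3,0]]

```text
t: 10.85
tool_pos: [0.6154, 0.0586, 0.2586]
tool_rot: [-3.126, -0.257, -0.008]
contact_force: [-0.2, 9.0, 6.4]
opening: 0.0235
grip_force: 39.9
```

>>> servo_tool:
  increments:
    - [[2,0.1,0.83,0.07,0],[2,0.08,1.67,0.13,0],[2,-0.06,2.49,0.2,0],[2,-0.31,3.29,0.26,0],[2,-0.66,4.05,0.32,0]]

```text
t: 11.35
tool_pos: [0.6167, 0.0167, 0.2555]
tool_rot: [-3.128, -0.256, -0.014]
contact_force: [6.4, 6.6, 4.5]
opening: 0.023
grip_force: 39.7
```

```bash
python3 -c "
from st import *
st(); "
```

```text
t 11.35 pos [0.6167 0.0167 0.2555] r 0.0626 ang -17.4 F [6.4 6.6 4.5] torque 0.514 Frad 4.1 op 0.0230 g 39.7
```

>>> servo_tool:
  increments:
    - [[2,-0.46,0.7,0.07,0],[2,-1.01,1.33,0.13,0],[2,-1.65,1.87,0.2,0],[2,-2.35,2.33,0.27,0],[2,-3.11,2.68,0.33,0]]

```text
t: 11.85
tool_pos: [0.5905, -0.0159, 0.2521]
tool_rot: [-3.131, -0.255, -0.015]
contact_force: [7.3, 2.9, 3.9]
opening: 0.0231
grip_force: 39.7
```

```bash
python3 -c "
from st import *
st()
for i in range(3): ctrl.get_image('wrist'); st()
for a in range(-60,-260,-20): arc(a,a-20,n=5)"
```

```text
t 11.85 pos [ 0.5905 -0.0159  0.2521] r 0.0614 ang -56.9 F [7.3 2.9 3.9] torque 0.471 Frad 1.6 op 0.0231 g 39.7
t 11.90 pos [ 0.5896 -0.0164  0.2518] r 0.0613 ang -57.9 F [7.3 1.8 4.4] torque 0.442 Frad 2.3 op 0.0234 g 39.7
t 11.95 pos [ 0.5899 -0.0162  0.2519] r 0.0613 ang -57.5 F [6.9 2.3 3.1] torque 0.431 Frad 1.8 op 0.0232 g 39.7
t 12.00 pos [ 0.5901 -0.0161  0.2519] r 0.0613 ang -57.3 F [6.7 1.7 3.9] torque 0.405 Frad 2.2 op 0.0230 g 39.7
-60 -> -80 [[2, -0.4, 0.13, np.float64(0.03), 0], [2, -0.8, 0.24, np.float64(0.07), 0], [2, -1.21, 0.32, np.float64(0.1), 0], [2, -1.63, 0.37, np.float64(0.13), 0], [2, -2.05, 0.39, np.float64(0.17), 0]]
-80 -> -100 [[2, -0.42, -0.01, np.float64(0.03), 0], [2, -0.84, -0.05, np.float64(0.07), 0], [2, -1.25, -0.12, np.float64(0.1), 0], [2, -1.66, -0.21, np.float64(0.13), 0], [2, -2.06, -0.34, np.float64(0.17), 0]]
-100 -> -120 [[2, -0.39, -0.15, np.float64(0.03), 0], [2, -0.77, -0.33, np.float64(0.07), 0], [2, -1.13, -0.54, np.float64(0.1), 0], [2, -1.48, -0.77, np.float64(0.13), 0], [2, -1.82, -1.02, np.float64(0.17), 0]]
-120 -> -140 [[2, -0.31
[... 738 characters left out ...]
 0], [2, 0.5, -1.59, np.float64(0.13), 0], [2, 0.69, -1.97, np.float64(0.17), 0]]
-200 -> -220 [[2, 0.22, -0.36, np.float64(0.03), 0], [2, 0.46, -0.7, np.float64(0.07), 0], [2, 0.73, -1.02, np.float64(0.1), 0], [2, 1.01, -1.33, np.float64(0.13), 0], [2, 1.32, -1.61, np.float64(0.17), 0]]
-220 -> -240 [[2, 0.33, -0.26, np.float64(0.03), 0], [2, 0.67, -0.5, np.float64(0.07), 0], [2, 1.03, -0.71, np.float64(0.1), 0], [2, 1.41, -0.9, np.float64(0.13), 0], [2, 1.79, -1.06, np.float64(0.17), 0]]
-240 -> -260 [[2, 0.4, -0.13, np.float64(0.03), 0], [2, 0.8, -0.24, np.float64(0.07), 0], [2, 1.21, -0.32, np.float64(0.1), 0], [2, 1.63, -0.37, np.float64(0.13), 0], [2, 2.05, -0.39, np.float64(0.17), 0]]
```

Add to st.py:
```python
def avg(n=6):
    T=[];P=[];Fr=[];Fs=[]
    for i in range(n):
        if i: ctrl.get_image("wrist")
        o=ctrl.get_obs(); p=np.array(o["tool_pos"]); v=p[:2]-A; f=np.array(o["contact_force"]); Fs.append(f)
        T.append(v[0]*f[1]-v[1]*f[0]);P.append(p);Fr.append(f[:2]@v/np.hypot(*v))
    p=np.mean(P,0);v=p[:2]-A
    print("t %.2f z %.4f r %.4f ang %.1f T %.3f +- %.3f (all %s) Frad %.1f F %s"%(o["t"],p[2],np.hypot(*v),np.degrees(np.arctan2(v[1],v[0])),np.mean(T),np.std(T),np.round(T,2),np.mean(Fr),np.mean(Fs,0).round(1)))
```

```text
(no output)
```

>>> servo_tool:
  increments:
    - [[2,-0.4,0.13,0.03,0],[2,-0.8,0.24,0.07,0],[2,-1.21,0.32,0.1,0],[2,-1.63,0.37,0.13,0],[2,-2.05,0.39,0.17,0]]

```text
t: 12.5
tool_pos: [0.5709, -0.0233, 0.2502]
tool_rot: [3.131, 0.255, 0.015]
contact_force: [7.8, 1.9, 3.8]
opening: 0.0229
grip_force: 39.7
```

```bash
python3 -c "
from st import *
avg()"
```

```text
t 12.75 z 0.2502 r 0.0604 ang -76.9 T 0.439 +- 0.034 (all [0.49 0.44 0.4  0.44 0.4  0.48]) Frad 0.4 F [7.2 1.3 2.7]
```

>>> servo_tool:
  increments:
    - [[2,-0.42,-0.01,0.03,0],[2,-0.84,-0.05,0.07,0],[2,-1.25,-0.12,0.1,0],[2,-1.66,-0.21,0.13,0],[2,-2.06,-0.34,0.17,0]]

```text
t: 13.25
tool_pos: [0.55, -0.0236, 0.2485]
tool_rot: [3.13, 0.255, 0.015]
contact_force: [7.5, 0.7, 2.9]
opening: 0.0232
grip_force: 39.7
```

```bash
python3 -c "
from st import *
avg()"
```

```text
t 13.50 z 0.2484 r 0.0595 ang -96.9 T 0.427 +- 0.033 (all [0.44 0.48 0.46 0.39 0.4  0.4 ]) Frad -1.3 F [7.3 0.4 2.6]
```

>>> servo_tool:
  increments:
    - [[2,-0.39,-0.15,0.03,0],[2,-0.77,-0.33,0.07,0],[2,-1.13,-0.54,0.1,0],[2,-1.48,-0.77,0.13,0],[2,-1.82,-1.02,0.17,0]]

```text
t: 14.0
tool_pos: [0.5305, -0.0169, 0.2468]
tool_rot: [3.129, 0.255, 0.015]
contact_force: [8.5, -1.0, 2.7]
opening: 0.0233
grip_force: 39.7
```

```bash
python3 -c "
from st import *
avg()"
```

```text
t 14.25 z 0.2467 r 0.0587 ang -117.0 T 0.431 +- 0.028 (all [0.47 0.44 0.41 0.44 0.43 0.39]) Frad -2.9 F [ 7.9 -0.8  2.4]
```

>>> servo_tool:
  increments:
    - [[2,-0.31,-0.28,0.03,0],[2,-0.61,-0.57,0.07,0],[2,-0.88,-0.89,0.1,0],[2,-1.13,-1.23,0.13,0],[2,-1.36,-1.58,0.17,0]]

```text
t: 14.75
tool_pos: [0.5145, -0.004, 0.245]
tool_rot: [3.127, 0.254, 0.015]
contact_force: [8.3, -2.7, 2.1]
opening: 0.0228
grip_force: 39.6
```

```bash
python3 -c "
from st import *
avg()"
```

```text
t 15.00 z 0.2450 r 0.0580 ang -137.2 T 0.404 +- 0.026 (all [0.44 0.38 0.36 0.41 0.41 0.41]) Frad -4.0 F [ 7.7 -2.4  2.4]
```

```bash
sed -i 's/^def avg(n=6):/def avg(n=6,A=np.array([.559,.0368])):/' st.py
```

>>> servo_tool:
  increments:
    - [[2,-0.2,-0.37,0.03,0],[2,-0.38,-0.75,0.07,0],[2,-0.52,-1.14,0.1,0],[2,-0.64,-1.54,0.13,0],[2,-0.74,-1.95,0.17,0]]

```text
t: 15.5
tool_pos: [0.5038, 0.0134, 0.2433]
tool_rot: [3.126, 0.254, 0.013]
contact_force: [7.0, -5.7, 2.0]
opening: 0.0233
grip_force: 39.6
```

```bash
python3 -c "
from st import *
avg()"
```

```text
t 15.75 z 0.2433 r 0.0599 ang -157.2 T 0.434 +- 0.031 (all [0.48 0.38 0.45 0.44 0.42 0.44]) Frad -3.9 F [ 6.4 -5.1  2.7]
```

>>> servo_tool:
  increments:
    - [[2,-0.06,-0.41,0.03,0],[2,-0.1,-0.83,0.07,0],[2,-0.1,-1.25,0.1,0],[2,-0.08,-1.67,0.13,0],[2,-0.02,-2.08,0.17,0]]

```text
t: 16.25
tool_pos: [0.4996, 0.0335, 0.2416]
tool_rot: [3.125, 0.253, 0.009]
contact_force: [3.5, -7.4, 4.4]
opening: 0.0229
grip_force: 39.8
```

```bash
python3 -c "
from st import *
avg()"
```

```text
t 16.50 z 0.2416 r 0.0595 ang -176.9 T 0.429 +- 0.027 (all [0.45 0.4  0.47 0.44 0.42 0.39]) Frad -2.7 F [ 3.1 -7.1  4.2]
```

>>> servo_tool:
  increments:
    - [[2,0.08,-0.41,0.03,0],[2,0.19,-0.81,0.07,0],[2,0.33,-1.21,0.1,0],[2,0.5,-1.59,0.13,0],[2,0.69,-1.97,0.17,0]]

```text
t: 17.0
tool_pos: [0.5025, 0.054, 0.2399]
tool_rot: [3.125, 0.253, 0.005]
contact_force: [-1.7, -7.4, 6.2]
opening: 0.0228
grip_force: 40.0
```

```bash
python3 -c "
from st import *
avg()"
```

```text
t 17.25 z 0.2398 r 0.0591 ang 162.9 T 0.397 +- 0.032 (all [0.45 0.4  0.42 0.34 0.38 0.39]) Frad -1.0 F [-1.  -6.7  6. ]
```

>>> servo_tool:
  increments:
    - [[2,0.22,-0.36,0.03,0],[2,0.46,-0.7,0.07,0],[2,0.73,-1.02,0.1,0],[2,1.01,-1.33,0.13,0],[2,1.32,-1.61,0.17,0]]

```text
t: 17.75
tool_pos: [0.5121, 0.0724, 0.2382]
tool_rot: [3.126, 0.254, 0.001]
contact_force: [-4.8, -5.5, 8.5]
opening: 0.023
grip_force: 40.3
```

```bash
python3 -c "
from st import *
avg()"
```

```text
t 18.00 z 0.2382 r 0.0589 ang 142.7 T 0.408 +- 0.031 (all [0.43 0.4  0.45 0.42 0.39 0.36]) Frad 0.1 F [-4.3 -5.4  8.7]
```

>>> servo_tool:
  increments:
    - [[2,0.33,-0.26,0.03,0],[2,0.67,-0.5,0.06,0],[2,1.03,-0.71,0.08,0],[2,1.41,-0.9,0.11,0],[2,1.79,-1.06,0.14,0]]

```text
t: 18.5
tool_pos: [0.5272, 0.0862, 0.2368]
tool_rot: [3.127, 0.254, -0.003]
contact_force: [-8.0, -4.9, 10.8]
opening: 0.0231
grip_force: 40.5
```

```bash
python3 -c "
from st import *
avg(8)
for a in (-240,-250,-260,-270,-280): arc(a,a-10,n=3)"
```

```text
t 18.85 z 0.2367 r 0.0588 ang 122.7 T 0.537 +- 0.028 (all [0.55 0.59 0.57 0.52 0.51 0.51 0.54 0.51]) Frad 0.5 F [-8.  -4.5 10.5]
-240 -> -250 [[2, 0.33, -0.11, np.float64(0.03), 0], [2, 0.67, -0.21, np.float64(0.06), 0], [2, 1.01, -0.28, np.float64(0.08), 0]]
-250 -> -260 [[2, 0.34, -0.05, np.float64(0.03), 0], [2, 0.69, -0.09, np.float64(0.06), 0], [2, 1.04, -0.1, np.float64(0.08), 0]]
-260 -> -270 [[2, 0.35, 0.01, np.float64(0.03), 0], [2, 0.7, 0.03, np.float64(0.06), 0], [2, 1.04, 0.08, np.float64(0.08), 0]]
-270 -> -280 [[2, 0.34, 0.07, np.float64(0.03), 0], [2, 0.68, 0.15, np.float64(0.06), 0], [2, 1.01, 0.26, np.float64(0.08), 0]]
-280 -> -290 [[2, 0.33, 0.13, np.float64(0.03), 0], [2, 0.64, 0.27, np.float64(0.06), 0], [2, 0.95, 0.43, np.float64(0.08), 0]]
```

>>> servo_tool:
  increments:
    - [[2,0.33,-0.11,0,0],[2,0.67,-0.21,0,0],[2,1.01,-0.28,0,0]]

```text
t: 19.15
tool_pos: [0.536, 0.0909, 0.2361]
tool_rot: [3.128, 0.255, -0.006]
contact_force: [-9.3, -3.3, 8.7]
opening: 0.0227
grip_force: 40.4
```

```bash
python3 -c "
from st import *
avg(8)"
```

```text
t 19.50 z 0.2361 r 0.0588 ang 113.0 T 0.594 +- 0.021 (all [0.58 0.56 0.61 0.6  0.58 0.61 0.6  0.62]) Frad 0.8 F [-9.6 -3.2  9.7]
```

>>> servo_tool:
  increments:
    - [[2,0.34,-0.05,0,0],[2,0.69,-0.09,0,0],[2,1.04,-0.1,0,0]]

```text
t: 19.8
tool_pos: [0.5454, 0.0941, 0.2356]
tool_rot: [3.129, 0.255, -0.01]
contact_force: [-11.1, -1.2, 8.6]
opening: 0.0233
grip_force: 40.4
```

```bash
python3 -c "
from st import *
avg(8)
for b in(-252,-246): arc(-260,b,n=5)"
```

```text
t 20.15 z 0.2355 r 0.0589 ang 103.3 T 0.649 +- 0.027 (all [0.65 0.69 0.66 0.64 0.63 0.6  0.65 0.66]) Frad 0.9 F [-10.9  -1.6   8.8]
-260 -> -252 [[2, -0.17, 0.0, np.float64(-0.01), 0], [2, -0.33, 0.01, np.float64(-0.03), 0], [2, -0.5, 0.03, np.float64(-0.04), 0], [2, -0.67, 0.05, np.float64(-0.05), 0], [2, -0.83, 0.07, np.float64(-0.07), 0]]
-260 -> -246 [[2, -0.29, 0.01, np.float64(-0.02), 0], [2, -0.59, 0.04, np.float64(-0.05), 0], [2, -0.88, 0.07, np.float64(-0.07), 0], [2, -1.16, 0.13, np.float64(-0.09), 0], [2, -1.45, 0.2, np.float64(-0.12), 0]]
```

>>> servo_tool:
  increments:
    - [[2,-0.29,0.01,0,0],[2,-0.59,0.04,0,0],[2,-0.88,0.07,0,0],[2,-1.16,0.13,0,0],[2,-1.45,0.2,0,0]]

```text
t: 20.65
tool_pos: [0.5336, 0.0898, 0.2357]
tool_rot: [3.13, 0.255, 0.002]
contact_force: [-0.2, -1.3, 4.8]
opening: 0.0234
grip_force: 39.9
```

```bash
python3 -c "
from st import *
avg(6)"
```

```text
t 20.90 z 0.2357 r 0.0588 ang 115.5 T 0.053 +- 0.017 (all [0.04 0.03 0.06 0.04 0.08 0.06]) Frad -0.6 F [-0.6 -0.9  5.5]
```

>>> servo_tool:
  increments:
    - [[3,0,0,0,0],[4,0,0,0,0],[4,0,0,0,0],[4,0,0,0,0],[4,0,0,-0.5,0]]

```text
t: 21.4
tool_pos: [0.5323, 0.0901, 0.2382]
tool_rot: [-3.131, -0.255, 0.004]
contact_force: [0.3, 0.2, 0.9]
opening: 0.04
grip_force: 0.0
```

>>> servo_tool:
  increments:
    - [[4,0,0,-1.5,0],[4,0,0,-3.5,0],[4,0,0,-6,0],[4,0,0,-10,0],[4,0,0,-14,0]]

```text
t: 21.9
tool_pos: [0.5326, 0.09, 0.3816]
tool_rot: [-3.131, -0.255, -0.001]
contact_force: [-0.1, 0.0, 1.0]
opening: 0.04
grip_force: 0.0
```

>>> servo_tool:
  increments:
    - [[4,-1,2,0,0],[4,-2,4,0,0],[4,-2,6,0,0],[4,-2,6,0,0],[4,-2,6,0,0]]

```text
t: 22.4
tool_pos: [0.5229, 0.0276, 0.3803]
tool_rot: [-3.131, -0.254, -0.002]
contact_force: [-1.0, -0.7, 0.2]
opening: 0.0401
grip_force: 0.0
```

Run:
```python
from h import *
d=cam("wrist"); save("w4.png",d["img"]); o=ctrl.get_obs(); print(o["t"],o["tool_pos"],o["contact_force"])
```

```text
22.45 [0.5229251  0.02795983 0.38005144] [-0.25030389  0.32678934  0.4879282 ]
```

View pics/w4.png

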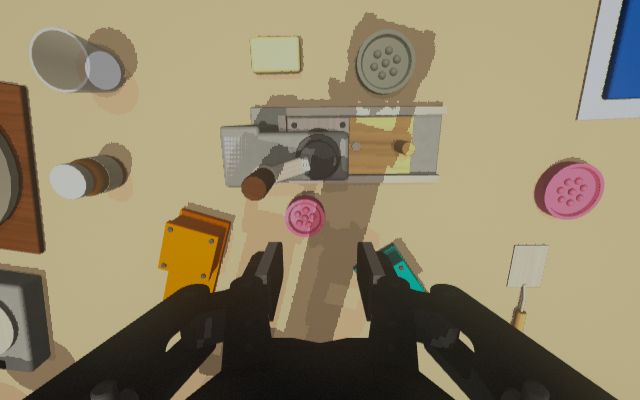

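The gripper is clear. The board is home, with its handle at (403,147) and the bed gap unchanged. The knob is free at (255,184) and the other things are undisturbed.

```bash
python3 -c "
from station import ctrl
print(ctrl.finish_job())"
```

```text
the job is handed in; nothing more can be done
None
```

I slid the board home against the stop, snugged the pad to an estimated 48 N (from the crank torque rise), released the knob and handed the job in; the hand-in returned no verdict.

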